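# Clamp the solder-fume extractor's barbed stub

## Task

Take the steel worm-drive band clamp by its tab out of its stand, slide it level over the barb of the fume extractor's stub and gently up to the two ears, and let it down so that its screw housing rests behind the lip of the little tongue. Then turn its thumb key clockwise (seen from above) until the clamp grips the stub snugly, neither loose nor overtightened, and leave it there. Do not disturb the other things on the bench.

Things in the scene. Friction and masses are not known exactly. Their poses are not given: they have to be found in the camera images.
- clamp: Loose bare steel worm-drive band clamp, about 0.16 kg. Origin: centre of the round bore; bore axis = its x (level, in the stand and when fitted), z up. Band inner radius 21.5 mm, outer 24.5, width 16 (x -8 to 8). Grip tab on top, screw housing on its -y side. In the stand its origin is 44.5 above the table; lift it straight up (30 clears the stand).
- tab (a point): Centre of the top face of the clamp's grip tab, 48 mm above the clamp's origin, axes as the clamp. Tab: 16 by 16 mm in x and y, 24 tall (z -24 to 0 from here), on top of the band. Pinch it with the fingertips no lower than z -21 from here, so that they stay above the stub.
- housing_foot (a point): Centre of the underside of the clamp's screw housing, a block 14 (x) by 16 (y) by 26 mm tall; at x 0, y -33, z -13 of the clamp, axes as the clamp.
- key_grip (a point): Centre of the dark wing (thumb key) of the clamp's screw: 26 mm along its x, 6 thick along its y, 21 tall (z -10.5 to 10.5), on a thin upright stem. Its z is the screw axis, at x 0, y -34, z 63.5 of the clamp; the wing's foot is 5 above the tab's top. It turns with the key. Wing along the clamp's x = fully slack; at the start it is 0 to 0.25 rad clockwise of that.
- worm (a point): Foot of the key's stem on the housing, axes as the clamp. Clockwise from above tightens, at most 4 rad from fully slack; the shoe comes out 5 mm per rad. The key stays where it is left. Slack, it turns at a drag of 0.18 N m; each N of clamping force adds 0.005 N m. Snug = 12 to 25 N = 0.24 to 0.305 N m on the key; above 34 N (0.35 N m) it is overtightened.
- shoe: Small sprung steel shoe in the band on the housing side. It comes out along the clamp's +y and presses the stub's neck against the band's far side. Fully slack it is recessed. Castings vary: with the band touching the stub on its far (+y) side it bites 1.4 to 2.3 rad from fully slack; the force then grows about 45 N per rad. Origin: the bore's centre shifted by the shoe's travel.
- seat (a point): On the level axis of the extractor's aluminium barbed stub, 85 mm above the table, where the bore's centre lies lengthways when the band touches the ears. x points from the stub's tip into the extractor, z up. The extractor's face is at x 48.
- stub_tip (a point): Centre of the stub's free end, x -30 mm of the seat, axes as the seat. Barb: a cone from radius 13 mm here to radius 20 at x 15, then straight to x 20, where it ends in a step down to the neck. The band passes it with 1.5 mm to spare all round.
- neck (a point): Where the bore's centre belongs: 3.5 mm below the seat point, axes as the seat. Neck 18 long (x -10 to 8), slimmer and lower than the barb: past the barb the band drops 3.5 and hangs on the neck. Slack, it can shift about 5 in y: nudge it to -y till its far side touches, or let it settle and re-grip the key; if held off sideways while tightened it goes slack when let go.
- ears (a point): Middle between the two ears that stop the band, in the plane of their front faces, x 8 mm of the seat, axes as the seat. Each is 12 wide (y 15 to 27 either side), 18 tall, 6 thick; nothing rises above the neck between them, so fingers pass. Pressing the clamp on barb or ears with more than 30 N is too hard.
- lip (a point): Middle of the top edge of the 2.5 mm thick upright lip at the end of the flat tongue (20 wide, its top 2 below this point) beside the neck: at x -10.75, y -34, z -15 of the seat, axes as the seat. The housing passes 2 above it with the bore on the stub's axis, then drops behind it; this keeps the clamp from twisting while the key is turned.
- stub: The barb and ears of the stub, one piece, fixed on the extractor; origin and axes are those of the seat.
- extractor: Grey bench fume extractor, fixed, 200 mm deep (x), 260 wide, 105 high; origin at the centre of its underside, axes as the seat; the seat is at x -148, y 0, z 85.
- stand: Black plastic stand, fixed, 75 by 110 by 20 mm; origin at the centre of its underside, axes as the clamp in it. Low trough walls, up to z 32, flank the band's foot; a pedestal is under the housing.
- battery_pack: Bystander: loose white box 95 x 60 x 22 mm, origin at the centre of its underside. Leave alone.
- flux_jar: Bystander: loose amber jar, radius 22 mm, 50 high, origin at the centre of its underside. Leave alone.
- screwdriver: Bystander: loose screwdriver lying along its x, handle to -x. Leave alone.
Things that resemble listed ones, but are neither listed nor needed, are in the scene too. What is shaped like the clamp but purple or yellow is not meant.

How it is judged:
By the outcome, as a careful person would: the job done as asked, in the order asked, and still so for the second after the job is handed in, with the robot touching nothing.
It also fails if it takes over 72 s, if anything falls off the work surface, if the arm or the gripper's body presses on something with over 40 N, if the wrist force passes 120 N, or if a joint passes its speed limit or range.

## Robot

A 6-joint arm with a two-finger parallel gripper is mounted at the origin on the work surface. World frame = base frame: x ahead of the robot, y to its left, z up, the work surface at z = 0. Lengths are in m, angles in rad, forces in N, time in s.
With the tool pointing down it reaches from about 0.3 to 0.75 m from the base axis. Payload 8.5 kg.
Tool frame: the origin (TCP) lies at the very end of the fingers, on their centre line; the grasp point (between the pads) lies 19 mm behind it; z points along the fingers, x is the direction in which the jaws open and shut, and the axes are right-handed (so a half turn about z gives the same grasp; the last joint's range is limited). The gripper opens to 88 mm and grips with 3 to 60 N. Pads are 18 mm wide; open, the fingers measure 123 mm over their backs; the gripper's body (75 mm by 187 mm) begins 45 mm behind the grasp point.
Start: joints at [0.925, 0.381, 1.297, -0, 1.464, -0.215], TCP at [0.23, 0.5, 0.239] pointing down, gripper open.
Joint ranges: [-3.11, 3.11], [-0.89, 2.33], [0.22, 2.48], [-1.42, 4.56], [0.17, 2.85], [-2.88, 2.88]. Speed limits (rad/s): [2.39, 2.39, 3.14, 3.14, 3.14, 3.14].

## Interface

Orientations are given as a unit quaternion [x, y, z, w].
In Python, from plant import bot gives the robot as it stands.
- The arm moves only by the tool move_arm, never from a script. Its argument "targets" is text: rows parted by semicolons, each of 7 numbers parted by spaces: the closure, from 0 (fully open) to 1 (shut), then the shift along the tool's x, y, z in mm, then the turn, a rotation vector about the tool's x, y, z in rad. In form: jaw dx dy dz rx ry rz; .... A call has 1 to 5 rows; each row shifts and turns the commanded pose from where the row before left it, along the tool's axes as they then stand; what a row does not reach is not made up. A row lasts 1/8 s, in which the tool goes at most 62.5 mm and 10.7 degrees, less where a joint would pass 70% of its speed; a pose out of reach is approached as far as the arm can. A call is refused whole if a number of a shift passes 62.5 or a number of a turn 0.188, either way. A call with a gripper value outside its range is refused whole. The fingers move at their own pace and stop on an object; "force" is the grip in N (left out, the last holds). Time passes only in rows, so rows that do not move let the fingers close. It gives the time, the measured TCP pose, the force and the opening at its end, in the units of the state.
- bot.sense(): the state, without advancing time (a new reading comes with each control period).
- bot.read_camera(name): name is "scene" or "top" or "wrist"; returns a dict with "img" (480x640x3 uint8, blue, green, red), "z_map" (480x640 float32, m along the optical axis (not along the pixel's ray), 0 where there is no reading), "K" (3x3 intrinsics, pixels), "extrinsics" (4x4, takes a point from world to camera coordinates); the wrist camera has in their place "mount" (4x4, takes a point from camera to tool coordinates, whose origin is the TCP and whose axes are the tool frame's). Camera axes: x right, y down, z forward; pixel columns grow to the right and rows downward; lengths in m; the calibration is good to about 2 mm. A picture is of the moment at which its call begins: read the wrist's pose just before it.
- bot.close_job(): hands the job in, once; it reports no verdict.
Trained networks look in a picture, given as the dict that the camera call returned (one of the last four; its "shot" number tells which), for a name from the list of things; names that differ only in an ending like _2 or _b are one class to them, and where a whole thing is asked for, a point or a joint stands for the part that bears it (a point fixed in the world has none). Each returns a list of dicts, best first, with "score" (0 to 1); they miss things now and then, are a little off and sometimes report something else, mostly with a low value. They report only what shows in the picture. A call takes as long as a camera call. They do not tell look-alikes from the thing itself.
- bot.outline_of(picture, label): "mask" (480x640 bool, what is visible of it) and "bbox" ([left, top, right, bottom] in pixels, round what is visible of it).
- bot.pinpoint(picture, label): "centre" ([column, row] in pixels: a listed point, or the origin of a listed thing).
The state is a dict: "time": time; "qpos": joint angles; "joint_vel": joint speeds; "joint_torque": joint torques, N m; "ee_pos": TCP position; "ee_rot": TCP orientation; "force": force on the tool from outside, world axes, zero at the start; "wrist_torque": the same for the moment, N m; "grip_width": opening from 0.0 (shut) to 1.0 (fully open).
Only numpy, scipy, OpenCV 4.12 (cv2) and the standard library are available. Lean on these libraries where they do the work, as an engineer would, in place of code of your own. Each camera call takes 0.05 s, during which the arm holds its last target. There are 200 camera calls.

## Working session

There is one attempt and no reset: what is moved stays moved. The work goes in short steps, Python scripts to look and compute and a tool call to move; the robot and the scene stay as the last step left them, time stands still between calls to the robot, and variables do not carry over. Pictures are saved under pics/ and viewed, about 8 in all and at most 12, crops included, and the job is handed in when it is done.

Besides the shell and the picture viewer there is one more tool, called after ">>>" as name(argument=value, ...), one argument or row to a line, values as JSON. move_arm: Moves the arm, as the interface text tells. Its arguments: {"type":"object","properties":{"targets":{"type":"string"},"force":{"type":"number"}},"required":["targets"]}

```bash
ls; mkdir -p pics; cat > h.py <<'E'
import numpy as np, cv2
from plant import bot
from scipy.spatial.transform import Rotation as R
def Twt():
    s=bot.sense(); T=np.eye(4); T[:3,:3]=R.from_quat(s['ee_rot']).as_matrix(); T[:3,3]=s['ee_pos']; return T
def shot(name):
    T=Twt(); p=bot.read_camera(name)
    p['c2w']=np.linalg.inv(p['extrinsics']) if 'extrinsics' in p else T@np.array(p['mount'])
    return p
def w(p,uv,z=None):
    """pixel->world with depth z along axis (or z_map)"""
    u,v=uv
    if z is None: z=p['z_map'][int(round(v)),int(round(u))]
    c=np.linalg.inv(p['K'])@[u,v,1]*z
    return (p['c2w']@np.r_[c,1])[:3]
def wz(p,uv,Z):
    """pixel ray intersect world height Z"""
    d=p['c2w'][:3,:3]@np.linalg.inv(p['K'])@[uv[0],uv[1],1]; o=p['c2w'][:3,3]
    return o+d*(Z-o[2])/d[2]
def proj(p,P):
    c=np.linalg.inv(p['c2w'])@np.r_[P,1]; q=np.array(p['K'])@c[:3]; return q[:2]/q[2]
E
python3 - <<'E'
from h import *
np.set_printoptions(precision=4,suppress=True)
print(bot.sense())
for n in ['scene','top']:
    p=shot(n); cv2.imwrite(f'pics/{n}0.png',p['img'])
    print(n,p['K'].tolist(),p['c2w'])
    for l,Z in [('tab',.0925),('key_grip',.108),('housing_foot',.0315),('clamp',.0445),('seat',.085),('stub_tip',.085),('lip',.07),('ears',.085),('extractor',0),('stand',0),('battery_pack',0),('flux_jar',0),('screwdriver',0.01)]:
        for r in bot.pinpoint(p,l)[:4]: print(l,round(r['score'],2),np.round(r['centre'],1),wz(p,r['centre'],Z))
E
```

```text
pics
{'time': 0.0, 'qpos': array([ 0.9247,  0.3812,  1.2982, -0.    ,  1.4636, -0.2153]), 'joint_vel': array([ 0.0016,  0.0009, -0.0006,  0.0004,  0.0013, -0.0009]), 'joint_torque': array([ -0.0002, -43.7935, -22.4554,   0.0713,   0.0353,  -0.0001]), 'ee_pos': array([0.2295, 0.4995, 0.2381]), 'ee_rot': array([ 0.8419,  0.5397, -0.0007,  0.0003]), 'force': array([-0.8967, -0.4636, -0.4394]), 'wrist_torque': array([-0.0054, -0.0122, -0.0128]), 'grip_width': 0.99681577438681}
scene [[479.7193566922582, 0.0, 318.4068737582784], [0.0, 479.7193566922582, 238.0017586631581], [0.0, 0.0, 1.0]] [[-0.8288  0.2927 -0.4769  0.9957]
 [ 0.5596  0.4294 -0.7089  0.5859]
 [-0.0027 -0.8544 -0.5197  0.5754]
 [ 0.      0.      0.      1.    ]]
tab 0.82 [304.4 194.4] [ 0.4718 -0.2492  0.0925]
tab 0.77 [164.8 309.6] [ 0.8702 -0.0298  0.0925]
tab 0.66 [373.7 218.1] [ 0.413  -0.0741  0.0925]
tab 0.57 [233.2 212.5] [ 0.6437 -0.2613  0.0925]
key_grip 0.61 [358.1 217.6] [ 0.4563 -0.0722  0.108 ]
key_grip 0.58 [286.9 188.1] [ 0.504  -0.2719  0.108 ]
key_grip 0.57 [220.8 221.2] [ 0.6913 -0.2146  0.108 ]
key_grip 
[... 2006 characters left out ...]
.6 275.4] [ 0.4675 -0.256   0.0445]
clamp 0.58 [383.6 344.5] [ 0.2976 -0.2355  0.0445]
clamp 0.56 [457.1 216.9] [ 0.6085 -0.4294  0.0445]
seat 0.77 [221.  239.5] [0.5664 0.1533 0.085 ]
stub_tip 0.64 [394.8 262.7] [ 0.4992 -0.2632  0.085 ]
stub_tip 0.49 [231.1 239.8] [0.5651 0.129  0.085 ]
lip 0.45 [224.3 226.6] [0.5984 0.1474 0.07  ]
ears 0.45 [216.7 241. ] [0.5631 0.1637 0.085 ]
ears 0.41 [167.3 232.8] [0.5861 0.2822 0.085 ]
extractor 0.81 [167.9 233.3] [0.5898 0.3059 0.    ]
stand 0.57 [388.6 271. ] [ 0.4771 -0.2607  0.    ]
battery_pack 0.82 [393.7 200.4] [ 0.6592 -0.28    0.    ]
flux_jar 0.56 [313.6 189.5] [ 0.6932 -0.0733  0.    ]
screwdriver 0.7 [295.2 281.4] [ 0.4574 -0.0198  0.01  ]
```

View pics/scene0.png

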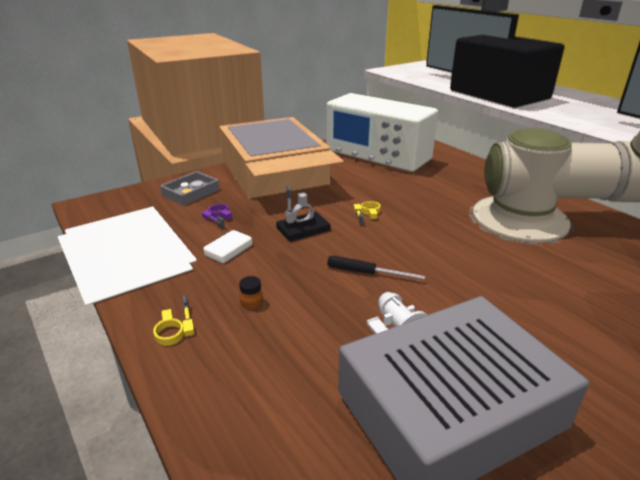

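View pics/top0.png

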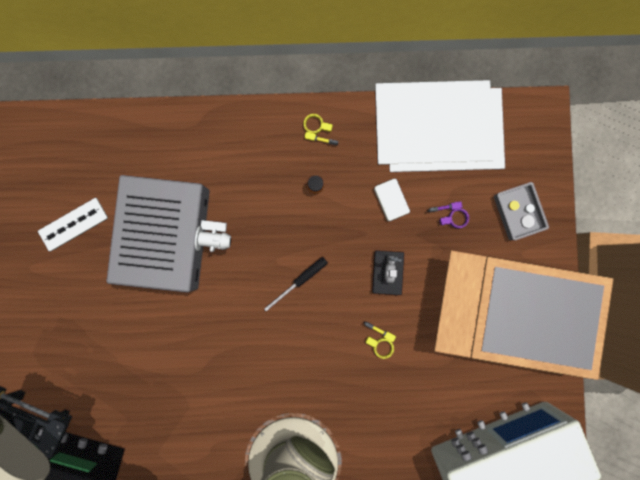

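Only the bare steel clamp in the black stand (scene 300,214; top 390,270) fits the description. The look-alikes are yellow ones at scene (368,212) and (172,330), and a purple one at (217,213). The extractor stub is at top (215,240), with its tip pointing right.

```bash
cat >> h.py <<'E'
def rel(P,yaw=None):
    """tool-frame shift (mm) to world P from measured pose, rotvec of tilt+yaw correction"""
    T=Twt(); d=T[:3,:3].T@(np.array(P)-T[:3,3])*1000
    y=np.arctan2(T[1,0],T[0,0]); yaw=y if yaw is None else yaw
    g=np.c_[[np.cos(yaw),np.sin(yaw),0],[np.sin(yaw),-np.cos(yaw),0],[0,0,-1]]
    rv=R.from_matrix(T[:3,:3].T@g).as_rotvec()
    print('pos',T[:3,3].round(4),'yaw',round(y,4),'shift',d.round(1),'rot',rv.round(4)); return d,rv
E
python3 - <<'E'
from h import *
np.set_printoptions(precision=4,suppress=True)
p=shot('wrist'); print(p['mount'],p['K'])
t=shot('top'); c=t['img'][225:315,340:440]; c2=t['img'][200:270,180:260]
c=cv2.resize(c,(440,400),interpolation=2); c2=cv2.resize(c2,(360,400),interpolation=2)
cv2.imwrite('pics/crop1.png',np.hstack([c,c2[:,:360]]))
for l in ['extractor','stand']:
    r=bot.outline_of(t,l)[0]; m=r['mask']; 
    cn=max(cv2.findContours(m.astype('uint8'),0,2)[0],key=cv2.contourArea)
    box=cv2.boxPoints(cv2.minAreaRect(cn)); Z=.105 if l=='extractor' else .02
    q=np.array([wz(t,b,Z) for b in box]); print(l,r['score'],q, np.arctan2(*(q[1]-q[0])[1::-1]),np.arctan2(*(q[2]-q[1])[1::-1]))
rel([.40,-.26,.32],1.571)
E
```

```text
[[ 1.      0.0004 -0.0002  0.0001]
 [-0.0003  0.9542  0.2992 -0.0759]
 [ 0.0003 -0.2992  0.9542 -0.1459]
 [ 0.      0.      0.      1.    ]] [[360.7901   0.     317.5372]
 [  0.     360.7901 243.9143]
 [  0.       0.       1.    ]]
extractor 0.6 [[0.4702 0.4246 0.105 ]
 [0.7289 0.3929 0.105 ]
 [0.6897 0.1114 0.105 ]
 [0.4315 0.1455 0.105 ]] -0.12193683948925205 -1.709038445959002
stand 0.88 [[ 0.4248 -0.2112  0.02  ]
 [ 0.5337 -0.2216  0.02  ]
 [ 0.5269 -0.2978  0.02  ]
 [ 0.4179 -0.2872  0.02  ]] -0.09455413392922486 -1.6605782080922367
pos [0.2297 0.4997 0.2388] yaw 1.14 shift [-619.2  472.   -81.3] rot [-0.     0.    -0.431]
```

View pics/crop1.png

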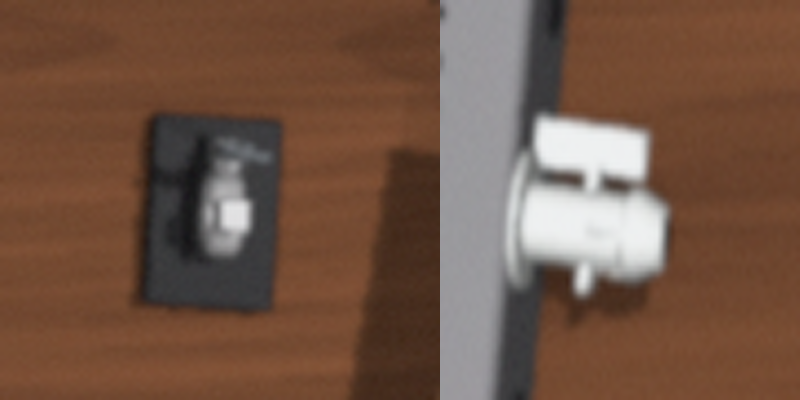

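The close crop shows a bare steel clamp in the stand, with its tab at crop (235,215). The stub's tip points right and its tongue is on the upper side. Next I'll move above the clamp for a closer look.

>>> move_arm(
  targets="0 0 0 -20 0 0 -0.168; 0 0 0 -20 0 0 -0.168",
)

```text
time: 1.85
ee_pos: [0.2296, 0.4997, 0.2792]
ee_rot: [0.738, 0.675, -0.0, 0.0]
force: [-0.6, -0.2, 0.0]
grip_width: 0.998
```

```bash
python3 -c "
from h import *
rel([.44,-.262,.28],1.476)"
```

```text
pos [0.2296 0.4997 0.2792] yaw 1.4815 shift [-7.399e+02  2.775e+02 -6.000e-01] rot [-0.0002  0.0004  0.0055]
```

>>> move_arm(
  targets="0 -53 20 0 0 0 0; 0 -53 20 0 0 0 0; 0 -53 20 0 0 0 0; 0 -53 20 0 0 0 0; 0 -53 20 0 0 0 0",
)

```text
time: 2.48
ee_pos: [0.3042, 0.2248, 0.2789]
ee_rot: [0.74, 0.673, 0.0, 0.0]
force: [0.8, 0.9, 0.2]
grip_width: 1.001
```

>>> move_arm(
  targets="0 -53 20 0 0 0 0; 0 -53 20 0 0 0 0; 0 -53 20 0 0 0 0; 0 -53 20 0 0 0 0; 0 -53 20 0 0 0 0",
)

```text
time: 3.1
ee_pos: [0.3787, -0.0488, 0.279]
ee_rot: [0.74, 0.673, 0.0, 0.0]
force: [0.3, 0.7, -0.3]
grip_width: 0.997
```

>>> move_arm(
  targets="0 -53 20 0 0 0 0; 0 -53 20 0 0 0 0; 0 -53 20 0 0 0 0; 0 -51 18 0 0 0 0; 0 0 0 0 0 0 0",
)

```text
time: 3.72
ee_pos: [0.4366, -0.2661, 0.2778]
ee_rot: [0.741, 0.672, -0.0, -0.0]
force: [-1.2, 0.3, -0.7]
grip_width: 1.002
```

```bash
cat > look.py <<'E'
from h import *
np.set_printoptions(precision=4,suppress=True)
p=shot('wrist'); cv2.imwrite('pics/w1.png',p['img'])
for l,Z in [('tab',.0925),('key_grip',.108),('worm',.0575),('clamp',.0445),('stand',0),('housing_foot',.0315)]:
    for r in bot.pinpoint(p,l)[:3]: print(l,round(r['score'],2),np.round(r['centre'],1),wz(p,r['centre'],Z))
# point cloud
v,u=np.mgrid[:480,:640]; z=p['z_map']; ok=z>0
c=np.stack([(u-p['K'][0,2])/p['K'][0,0]*z,(v-p['K'][1,2])/p['K'][1,1]*z,z],-1)
W=c@p['c2w'][:3,:3].T+p['c2w'][:3,3]; np.save('W.npy',W)
m=ok&(abs(W[...,0]-.478)<.07)&(abs(W[...,1]+.262)<.06)
for lo,hi in [(.087,.097),(.112,.124),(.014,.026),(.052,.063)]:
    q=W[m&(W[...,2]>lo)&(W[...,2]<hi)]
    if len(q)<5: continue
    rc=cv2.minAreaRect((q[:,:2]*1000).astype('f4')); print(lo,hi,len(q),rc,np.median(q,0))
E
python3 look.py; python3 -c "
from h import *
rel([.44,-.262,.28],1.476)"
```

```text
tab 0.8 [332.5 253. ] [ 0.4747 -0.2557  0.0925]
tab 0.77 [371.   72.4] [ 0.3187 -0.21    0.0925]
tab 0.69 [231.3 336.5] [ 0.5563 -0.3689  0.0925]
key_grip 0.95 [371.1 108.8] [ 0.348  -0.2137  0.108 ]
key_grip 0.88 [331.4 294. ] [ 0.5106 -0.2605  0.108 ]
key_grip 0.78 [251.6 352.8] [ 0.5677 -0.3465  0.108 ]
worm 0.78 [334.5 271.1] [ 0.5077 -0.2549  0.0575]
worm 0.63 [472.8 452.1] [ 0.7763 -0.0974  0.0575]
worm 0.61 [216.2 362.3] [ 0.6096 -0.4042  0.0575]
clamp 0.87 [332.4 234.5] [ 0.4699 -0.2535  0.0445]
stand 0.76 [327.5 230.1] [ 0.4766 -0.2583  0.    ]
housing_foot 0.96 [307.6  79.1] [ 0.3108 -0.2642  0.0315]
housing_foot 0.93 [197.5 361.4] [ 0.6236 -0.4378  0.0315]
housing_foot 0.66 [328.2 260.6] [ 0.5044 -0.2608  0.0315]
0.087 0.097 291 ((486.0809326171875, -257.7961730957031), (14.688118934631348, 39.907108306884766), 84.30441284179688) [ 0.4746 -0.2568  0.0923]
0.112 0.124 244 ((508.2734375, -259.4985656738281), (25.28908348083496, 10.860614776611328), 85.57952880859375) [ 0.5071 -0.2594  0.1175]
0.014 0.026 4414 ((473.8487548828125, -256.3795471191406), (75.06768035888672, 108.8393783569336), 84.48482513427734) [ 0.46   -0.2548  0.0197]
0.052 0.063 316 ((482.7805480957031, -257.5661315917969), (15.862126350402832, 63.26678466796875), 84.03621673583984) [ 0.4969 -0.2574  0.0578]
pos [ 0.4364 -0.2623  0.2792] yaw 1.4772 shift [ 0.6  3.6 -0.8] rot [0.0005 0.0004 0.0012]
```

View pics/w1.png

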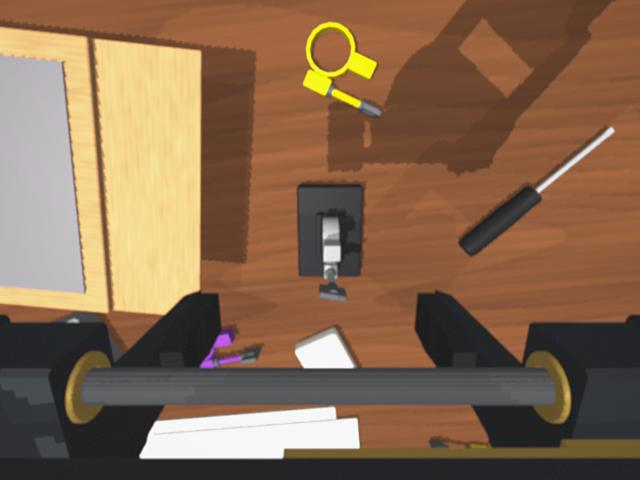

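The picture shows the steel clamp's tab at (332,253) and its key at (332,294); the purple and yellow ones are clear of it. The arm may still have been settling, so I'll measure again.

```bash
python3 look.py; python3 -c "
from h import *
rel([.44,-.262,.28],1.476); W=np.load('W.npy'); print(W[253,332],W[294,332])
m=(abs(W[...,0]-.474)<.02)&(abs(W[...,1]+.256)<.02)&(W[...,2]>.0895)&(W[...,2]<.096)
q=W[m]; rc=cv2.minAreaRect((q[:,:2]*1000).astype('f4')); print(rc,len(q),np.median(q,0),q.min(0),q.max(0))
m=(abs(W[...,0]-.508)<.025)&(abs(W[...,1]+.256)<.03)&(W[...,2]>.112)&(W[...,2]<.124)
q=W[m]; rc=cv2.minAreaRect((q[:,:2]*1000).astype('f4')); print(rc,len(q),np.median(q,0))"

```

```text
tab 0.78 [367.6  72.1] [ 0.3178 -0.2095  0.0925]
tab 0.72 [228.6 331.6] [ 0.5517 -0.3671  0.0925]
tab 0.57 [327.  252.8] [ 0.4745 -0.2572  0.0925]
key_grip 0.94 [365.2 112.4] [ 0.35   -0.2152  0.108 ]
key_grip 0.83 [247.4 353.8] [ 0.57   -0.3471  0.108 ]
key_grip 0.6 [325.5 292.7] [ 0.5095 -0.262   0.108 ]
worm 0.95 [210.9 361.5] [ 0.6098 -0.4065  0.0575]
worm 0.87 [328.9 270.1] [ 0.5066 -0.257   0.0575]
worm 0.76 [322.5  89.2] [ 0.3241 -0.2477  0.0575]
clamp 0.83 [329.4 240. ] [ 0.4763 -0.2535  0.0445]
clamp 0.34 [326.2 231.2] [ 0.466  -0.2561  0.0445]
stand 0.64 [326.1 228.3] [ 0.4747 -0.256   0.    ]
housing_foot 0.75 [304.7  79.2] [ 0.3106 -0.264   0.0315]
housing_foot 0.64 [482.3 451.9] [ 0.8079 -0.0667  0.0315]
housing_foot 0.56 [328.2 262.5] [ 0.5074 -0.2571  0.0315]
0.087 0.097 290 ((486.1551818847656, -257.7158203125), (14.720903396606445, 40.354286193847656), 84.70130157470703) [ 0.4743 -0.2568  0.0922]
0.112 0.124 239 ((508.3971862792969, -259.6594543457031), (24.484203338623047, 10.994304656982422), 84.99126434326172) [ 0.507  -0.2595  0.1177]
0.014 0.026 4459 ((474.0528564453125, -256.4725036621094), (75.00654602050781, 109.40897369384766), 84.58760833740234) [ 0.4608 -0.2551  0.0197]
0.052 0.063 273 ((483.1630554199219, -257.9454345703125), (14.7933931350708, 64.14669036865234), 83.32286834716797) [ 0.4594 -0.2567  0.0578]
pos [ 0.4364 -0.2631  0.2788] yaw 1.4762 shift [ 1.5  3.5 -1.2] rot [0.     0.     0.0002]
[ 0.47465783 -0.25235428  0.09397109] [ 0.50719797 -0.25586538  0.11685879]
((474.18505859375, -256.6100769042969), (14.696976661682129, 16.3238525390625), 84.8367919921875) 259 [ 0.47412255 -0.25666656  0.09221536] [ 0.46583348 -0.26465772  0.08963949] [ 0.48282863 -0.24878063  0.09433561]
((508.3971862792969, -259.6594543457031), (24.484203338623047, 10.994304656982422), 84.99126434326172) 239 [ 0.50702615 -0.2594958   0.11772657]
```

```bash
python3 -c "
from h import *
W=np.load('W.npy'); print(W[150,150],W[200,50])
rel([.4743,-.2566,.073],1.476); rel([.4743,-.2566,.15],1.476)"

```

```text
[ 0.36307418 -0.4014717   0.10324826] [ 0.39654444 -0.49442871  0.1122743 ]
pos [ 0.4364 -0.2631  0.2788] yaw 1.4762 shift [ 10.1  37.1 205.8] rot [0.     0.     0.0002]
pos [ 0.4364 -0.2631  0.2788] yaw 1.4762 shift [ 10.1  37.1 128.8] rot [0.     0.     0.0002]
```

>>> move_arm(
  targets="0.5 5 18 40 0 0 0; 0.5 5 19 40 0 0 0; 0.5 0 0 45 0 0 0; 0.5 0 0 0 0 0 0",
  force=30,
)

```text
time: 4.92
ee_pos: [0.4732, -0.2559, 0.1515]
ee_rot: [0.74, 0.673, -0.0, -0.003]
force: [-0.4, 0.9, 0.7]
grip_width: 0.566
```

```bash
python3 -c "
from h import *
rel([.4743,-.2566,.073],1.476)
p=shot('wrist'); cv2.imwrite('pics/w2.png',p['img'])"

```

```text
pos [ 0.4732 -0.2559  0.1515] yaw 1.4761 shift [-0.9  1.6 78.5] rot [-0.0051 -0.0036  0.0001]
```

View pics/w2.png

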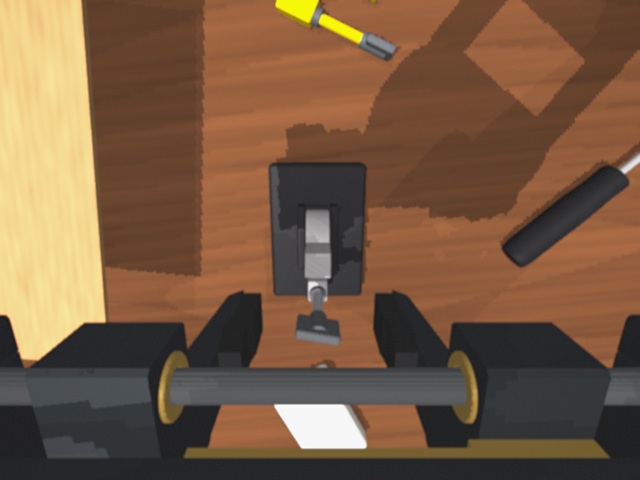

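The tab (318,260) is centred between the fingers, and the wing (318,329) is turned slightly clockwise. Descend and grip.

>>> move_arm(
  targets="0.5 -1 1.5 40 0 0 0; 0.5 0 0 25 0 0 0; 0.5 0 0 13.5 0 0 0; 0.5 0 0 0 0 0 0; 1 0 0 0 0 0 0",
  force=30,
)

```text
time: 5.6
ee_pos: [0.4761, -0.2585, 0.0767]
ee_rot: [0.74, 0.673, 0.0, 0.001]
force: [0.3, -0.7, -0.5]
grip_width: 0.41
```

>>> move_arm(
  targets="1 0 0 0 0 0 0; 1 0 0 0 0 0 0; 1 0 0 0 0 0 0; 1 0 0 0 0 0 0",
  force=30,
)

```text
time: 6.1
ee_pos: [0.4757, -0.2581, 0.0757]
ee_rot: [0.74, 0.673, -0.0, 0.0]
force: [-0.6, 0.3, 5.1]
grip_width: 0.176
```

>>> move_arm(
  targets="1 0 0 -5 0 0 0; 1 0 0 -15 0 0 0; 1 0 0 -20 0 0 0; 1 0 0 -30 0 0 0; 1 0 0 -40 0 0 0",
)

```text
time: 6.72
ee_pos: [0.4752, -0.2576, 0.1865]
ee_rot: [0.74, 0.673, -0.0, -0.001]
force: [0.2, -0.8, -1.0]
grip_width: 0.173
```

```bash
cat > look2.py <<'E'
from h import *
np.set_printoptions(precision=4,suppress=True)
print(bot.sense()['force'],bot.sense()['grip_width'])
for n in ['top','scene']:
    ps={}
    for k in range(2):
        p=shot(n)
        for l,Z in [('seat',.085),('stub_tip',.085),('lip',.070),('ears',.085),('neck',.0815)]:
            r=bot.pinpoint(p,l)[:2]
            for x in r: print(n,l,round(x['score'],2),np.round(x['centre'],1),wz(p,x['centre'],Z))
    v,u=np.mgrid[:480,:640]; z=p['z_map']; ok=z>0
    c=np.stack([(u-p['K'][0,2])/p['K'][0,0]*z,(v-p['K'][1,2])/p['K'][1,1]*z,z],-1)
    W=c@p['c2w'][:3,:3].T+p['c2w'][:3,3]; np.save('W_%s.npy'%n,W)
    q=W[ok&(W[...,2]>.1)&(W[...,2]<.112)&(abs(W[...,0]-.58)<.2)&(abs(W[...,1]-.27)<.2)]
    print(n,'box top',len(q),cv2.minAreaRect((q[:,:2]*1000).astype('f4')),q[:,2].mean())
    # stub crest points
    q=W[ok&(W[...,2]>.085)&(W[...,2]<.112)&(abs(W[...,0]-.565)<.03)&(W[...,1]<.155)&(W[...,1]>.11)]
    print(n,'barb',len(q)); print(q[:60:3])
E
python3 look2.py
```

```text
[ 0.2159 -0.7866 -1.0438] 0.17342690936421917
top seat 0.71 [222.6 237.4] [0.5714 0.1493 0.085 ]
top stub_tip 0.76 [230.7 238.7] [0.5677 0.1299 0.085 ]
top lip 0.6 [227.7 226.9] [0.5974 0.1391 0.07  ]
top ears 0.65 [214.5 239.7] [0.5664 0.1689 0.085 ]
top neck 0.45 [217.1 237.3] [0.5722 0.1632 0.0815]
top neck 0.18 [231.4 240.3] [0.564  0.1289 0.0815]
top stub_tip 0.76 [229.5 241. ] [0.5623 0.1329 0.085 ]
top lip 0.47 [227.8 226.9] [0.5974 0.1389 0.07  ]
top lip 0.3 [315.3 186.2] [ 0.6914 -0.0773  0.07  ]
top neck 0.72 [216.2 239.7] [0.5664 0.1655 0.0815]
top box top 8846 ((581.2716064453125, 271.0879211425781), (276.3533935546875, 259.1119384765625), 82.19721221923828) 0.10447121168650286
top barb 138
[[0.5841 0.1495 0.0907]
 [0.5814 0.1462 0.0955]
 [0.5796 0.1549 0.0878]
 [0.5789 0.1459 0.0977]
 [0.5793 0.1408 0.0862]
 [0.5766 0.1483 0.0977]
 [0.5765 0.1416 0.0953]
 [0.5765 0.1351 0.0915]
 [0.574  0.1475 0.1023]
 [0.574  0.1414 0.0966]
 [0.5742 0.1356 0.0891]
 [0.5717 0.1502 0.1009]
 [0.5713 0.1424 0.1045]
 [0.5715 0.1368 0.0961]
 [0.5692 0.1518 0.1054]
 [0.5691 0.1452 0.1028]
 [0.
[... 723 characters left out ...]
23 0.085 ]
scene neck 0.55 [393.3 310.5] [0.568  0.1624 0.0815]
scene box top 22622 ((581.8489379882812, 276.77374267578125), (269.0090026855469, 260.1871643066406), 82.21154022216797) 0.10372044193227763
scene barb 175
[[0.5622 0.1342 0.0957]
 [0.5597 0.1385 0.0974]
 [0.5565 0.142  0.0983]
 [0.5645 0.1368 0.0964]
 [0.5643 0.1434 0.1006]
 [0.5625 0.1483 0.1029]
 [0.5576 0.15   0.1019]
 [0.5689 0.137  0.0964]
 [0.5674 0.1422 0.0991]
 [0.5671 0.1487 0.1032]
 [0.5615 0.1497 0.1014]
 [0.5582 0.153  0.1021]
 [0.5498 0.1513 0.0973]
 [0.571  0.1394 0.0969]
 [0.5703 0.1455 0.1005]
 [0.5672 0.149  0.1015]
 [0.5663 0.1547 0.1048]
 [0.5589 0.1539 0.1009]
 [0.5729 0.137  0.0941]
 [0.5724 0.1434 0.0981]]
```

```bash
python3 -c "
from h import *
rel([.5917,.0473,.21],1.4347)"
```

```text
pos [ 0.4756 -0.2579  0.1853] yaw 1.476 shift [314.9  86.7 -24.7] rot [0.     0.     0.0413]
```

>>> move_arm(
  targets="1 0 0 -25 0 0 0.041; 1 40 13 0 0 0 0; 1 50 16 0 0 0 0; 1 50 16 0 0 0 0; 1 50 16 0 0 0 0",
)

```text
time: 8.55
ee_pos: [0.5623, -0.0764, 0.2103]
ee_rot: [0.754, 0.657, 0.0, 0.0]
force: [0.8, -0.6, -1.4]
grip_width: 0.178
```

>>> move_arm(
  targets="1 50 9 0 0 0 0; 1 50 4 0 0 0 0; 1 20 0 0 0 0 0; 1 0 0 0 0 0 0; 1 0 0 0 0 0 0",
)

```text
time: 9.18
ee_pos: [0.5907, 0.0378, 0.2102]
ee_rot: [0.754, 0.657, -0.0, 0.0]
force: [-0.5, -0.4, -2.3]
grip_width: 0.18
```

```bash
cat > look3.py <<'E'
from h import *
import sys
np.set_printoptions(precision=4,suppress=True)
s=bot.sense();print(s['ee_pos'],s['force'],s['grip_width'],s['time'])
Ps=[]
for k in range(3):
    p=shot('wrist')
    for l,Z in [('seat',.085),('stub_tip',.085),('lip',.070),('ears',.085),('tab',.225)]:
        for x in bot.pinpoint(p,l)[:1]: print(l,round(x['score'],2),np.round(x['centre'],1),wz(p,x['centre'],Z))
    v,u=np.mgrid[:480,:640]; z=p['z_map']
    c=np.stack([(u-p['K'][0,2])/p['K'][0,0]*z,(v-p['K'][1,2])/p['K'][1,1]*z,z],-1)
    W=c@p['c2w'][:3,:3].T+p['c2w'][:3,3]; W[z<=0]=np.nan; Ps.append(W)
cv2.imwrite('pics/%s.png'%sys.argv[1],p['img'])
W=np.nanmedian(Ps,0); np.save('W3.npy',W)
E
python3 look3.py w3; python3 -c "
from h import *
rel([.5917,.0473,.21],1.4347)"
```

```text
[0.5907 0.0378 0.2102] [-0.5005 -0.4498 -2.2902] 0.18002834362219763 9.175
seat 0.56 [476.5 179.1] [0.5657 0.1604 0.085 ]
stub_tip 0.86 [436.1 184.2] [0.5654 0.1304 0.085 ]
lip 0.62 [230.7  67.4] [ 0.4637 -0.0084  0.07  ]
ears 0.81 [489.3 181.1] [0.5684 0.1698 0.085 ]
tab 0.65 [313.6 326.6] [0.5912 0.0357 0.225 ]
seat 0.88 [480.5 183.5] [0.5694 0.164  0.085 ]
stub_tip 0.77 [437.8 182.7] [0.5645 0.1324 0.085 ]
ears 0.65 [487.  177.5] [0.5656 0.1688 0.085 ]
tab 0.62 [316.9 325.6] [0.5911 0.0378 0.225 ]
seat 0.64 [319.3 348. ] [0.6936 0.0262 0.085 ]
stub_tip 0.86 [436.4 181.4] [0.5633 0.1321 0.085 ]
ears 0.61 [483.2 179.4] [0.5665 0.1667 0.085 ]
tab 0.63 [317.  326.2] [0.5913 0.0385 0.225 ]
pos [0.5909 0.0392 0.2103] yaw 1.435 shift [ 8.1 -0.3  0.3] rot [ 0.     -0.      0.0003]
```

View pics/w3.png

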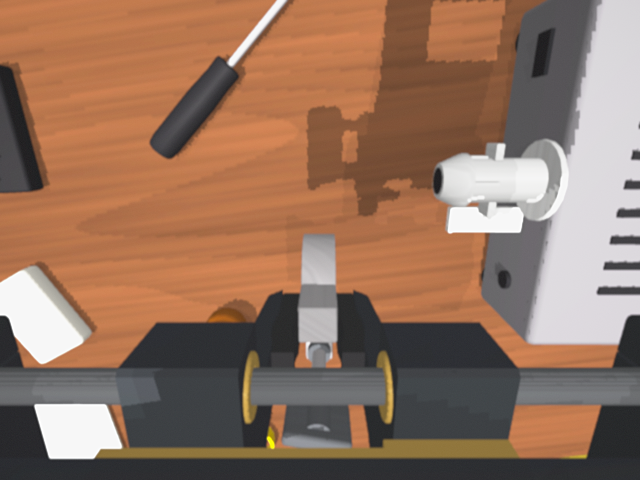

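```bash
cat > fit.py <<'E'
from h import *
from scipy.optimize import least_squares
np.set_printoptions(precision=4,suppress=True)
W=np.load('W3.npy')
sel=W[130:240,425:540].reshape(-1,3); sel=sel[~np.isnan(sel).any(1)]
prof=lambda x: np.where(x<-15,13+(x+30)*7/15,20.)
def res(p,full=False):
    sx,sy,sz,yaw=p; d=(sel-[sx,sy,sz])*1000; c,s=np.cos(yaw),np.sin(yaw)
    x=d[:,0]*c+d[:,1]*s; y=-d[:,0]*s+d[:,1]*c; z=d[:,2]
    m=(x>-28)&(x<-11)&(np.hypot(y,z)<26)&(z>2)
    r=np.hypot(y,z)-prof(x)
    if full: return x,y,z,m,r
    return np.r_[np.where(m,r,3)*np.exp(0),(yaw-1.4347)*300,(sz-.085)*1000]
p=np.array([.567,.161,.085,1.4347])
for sy in np.arange(.155,.17,.001):
    q=least_squares(lambda v: res([v[0],sy,v[1],1.4347]),[.567,.085],loss='soft_l1'); print(round(sy,4),q.x,q.cost)
q=least_squares(res,p,loss='soft_l1',diff_step=1e-3); print(q.x,q.cost)
x,y,z,m,r=res(q.x,True); print(m.sum(),np.std(r[m]))
# features in seat frame: tongue/lip
for a in range(-34,14,2):
    k=(x>a)&(x<a+2); t=k&(y<-24)&(y>-46); e=k&(abs(y)<24)
    print(a, 'tongue n',t.sum(), z[t].mean() if t.any() else 0, (y[t].min(),y[t].max()) if t.any() else '', 'axis ztop', z[e].max() if e.any() else 0, 'y range z>0',(y[e&(z>0)].min(),y[e&(z>0)].max()) if (e&(z>0)).any() else '')
# tab
T=W[235:345,295:345].reshape(-1,3); T=T[(T[:,2]>.2)&(T[:,2]<.25)]
print('tab',len(T),np.median(T,0),T.min(0),T.max(0),cv2.minAreaRect((T[:,:2]*1000).astype('f4')))
# extractor face edge
q2=W.reshape(-1,3); q2=q2[(abs(q2[:,2]-.104)<.006)&(q2[:,1]>.15)&(q2[:,0]>.42)]; 
E
python3 fit.py
```

```text
0.155 [0.5517 0.0481] 27388.710243403017
0.156 [0.5565 0.0612] 27639.056795753473
0.157 [0.5662 0.0816] 25808.641383656817
0.158 [0.5663 0.0822] 25531.161760421648
0.159 [0.5663 0.0827] 25263.6956282395
0.16 [0.5664 0.0833] 24911.169452047274
0.161 [0.5665 0.0839] 24631.13763565315
0.162 [0.5665 0.0843] 24570.4351466317
0.163 [0.5666 0.0847] 24560.89556276688
0.164 [0.5667 0.0851] 24706.59692994522
0.165 [0.5668 0.0856] 24934.305257090215
0.166 [0.5669 0.0861] 25151.360582306683
0.167 [0.5669 0.0865] 25473.88235815071
0.168 [0.567  0.0869] 25926.270277627576
0.169 [0.5671 0.0873] 26411.431279492776
0.17 [0.5672 0.0876] 26892.99746538756
[0.5664 0.1622 0.0844 1.4419] 24555.36804146569
1356 0.47222233340082254
-34 tongue n 0 0  axis ztop 0 y range z>0 
-32 tongue n 0 0  axis ztop 11.209163265472055 y range z>0 (np.float64(-9.74837343464862), np.float64(9.688339318966916))
-30 tongue n 0 0  axis ztop 15.076374224222311 y range z>0 (np.float64(-13.03103148945425), np.float64(13.442442827767444))
-28 tongue n 0 0  axis ztop 15.466023595928357 y range z>0 (np.float64(-14.078300448149973), 
[... 3151 characters left out ...]
 axis ztop 14.233072040297223 y range z>0 (np.float64(-23.87943574868021), np.float64(23.975073580821302))
10 tongue n 76 -22.111366146503443 (np.float64(-43.48911792971155), np.float64(-24.03334132461973)) axis ztop 14.323540195948281 y range z>0 (np.float64(-23.54014428719904), np.float64(23.882248482079067))
12 tongue n 47 -17.584246939139913 (np.float64(-43.55705239287854), np.float64(-24.108148511021824)) axis ztop 14.611010199834851 y range z>0 (np.float64(-23.538024438098926), np.float64(23.881457146597743))
tab 3210 [0.5841 0.0395 0.2264] [0.5759 0.0288 0.2   ] [0.6022 0.0507 0.2498] ((588.4398193359375, 39.023799896240234), (21.612211227416992, 25.16516876220703), 80.06900024414062)
```

```bash
python3 - <<'E'
from h import *
np.set_printoptions(precision=2,suppress=True)
W=np.load('W3.npy'); T=Twt(); q=W[220:480,280:360].reshape(-1,3); q=q[~np.isnan(q).any(1)]
t=(q-T[:3,3])@T[:3,:3]*1000
for lo,hi in [(-19.5,-14),(-45,-38)]:
    m=(t[:,2]>lo)&(t[:,2]<hi)&(abs(t[:,0])<20)&(abs(t[:,1])<45)
    k=t[m]; print(len(k),k.min(0),k.max(0),np.median(k,0),np.percentile(k,[2,98],axis=0).ravel())
m=(abs(t[:,0])<6)
for z in range(-20,12,2):
    k=t[m&(t[:,2]>z)&(t[:,2]<z+2)]; print(z,len(k),k[:,1].min() if len(k) else '',k[:,1].max() if len(k) else '')
E
```

```text
1785 [-16.45  -9.33 -19.5 ] [ 15.59  10.62 -14.05] [ -0.94  -3.35 -16.64] [-14.    -9.   -19.1   13.52   6.49 -14.46]
2064 [-14.51  -8.24 -45.  ] [ 13.08  34.44 -38.  ] [ -2.07  29.27 -42.04] [-13.55  -7.83 -44.92  12.13  33.62 -38.11]
-20 1 -0.46992141833804285 -0.46992141833804285
-18 986 -9.21309697490599 6.651697638461693
-16 120 -9.325114642624856 7.130864703049814
-14 77 -9.253444896298422 -8.373704110093419
-12 59 -9.527325000527814 -8.498957063464863
-10 58 -9.242447714155237 -8.557608105708313
-8 62 -9.370863727015326 -8.49000838425474
-6 58 -9.335611718527483 -8.443629320236345
-4 56 -9.35860670183261 -8.447473878031108
-2 69 -9.297784967275291 30.190772985627785
0 83 -9.298916175936167 31.579140419725523
2 89 -9.49036490611636 32.03654568079503
4 81 -9.301445276417477 31.95944588345037
6 59 -10.32574353379983 32.47599442802877
8 285 -14.093384546161555 31.89270547573467
10 221 -16.98952035189552 32.38329647604333
```

```bash
cat >> h.py <<'E'
SEAT=np.array([.5664,.1622,.085]); SY=1.437
def seatpt(x,y,z): # mm in seat frame -> world
    c,s=np.cos(SY),np.sin(SY); return SEAT+np.array([x*c-y*s,x*s+y*c,z])/1000
def st():
    s=bot.sense(); d=(s['ee_pos']-SEAT)*1000; c,ss=np.cos(SY),np.sin(SY)
    f=s['force']; q=R.from_quat(s['ee_rot']).as_matrix()
    print('t',round(s['time'],2),'TCP in seat',np.round([d[0]*c+d[1]*ss,-d[0]*ss+d[1]*c,d[2]],2),'F seat',np.round([f[0]*c+f[1]*ss,-f[0]*ss+f[1]*c,f[2]],1),'M',np.round(s['wrist_torque'],3),'grip',round(s['grip_width'],3),'yaw-SY',round(np.arctan2(q[1,0],q[0,0])-SY,4),'q6',round(s['qpos'][5],2),'tilt',np.round(q[:2,2],4))
E
python3 -c "
from h import *
st(); rel(seatpt(-70,-1.2,31.5),SY)"
```

```text
t 10.07 TCP in seat [-118.64  -40.65  125.26] F seat [ 0.5  0.9 -1.2] M [-0.015  0.029  0.013] grip 0.178 yaw-SY -0.002 q6 -1.57 tilt [0. 0.]
pos [0.5909 0.0392 0.2103] yaw 1.435 shift [ 48.6 -39.5  93.8] rot [ 0.    -0.    -0.002]
```

>>> move_arm(
  targets="1 20 -20 20 0 0 -0.002; 1 20 -19.5 30 0 0 0; 1 8.6 0 30 0 0 0; 1 0 0 13.8 0 0 0; 1 0 0 0 0 0 0",
)

```text
time: 10.7
ee_pos: [0.5583, 0.0923, 0.1161]
ee_rot: [0.753, 0.658, -0.0, -0.0]
force: [0.3, -0.0, -1.4]
grip_width: 0.18
```

```bash
python3 -c "
from h import *
st(); 
for k in range(2): p=shot('scene')
cv2.imwrite('pics/s4.png',cv2.resize(p['img'][230:350,320:480],(800,600),interpolation=2))
st(); rel(seatpt(-70,-1.2,31.3),SY)"
```

```text
t 10.7 TCP in seat [-70.39  -1.29  31.12] F seat [ 0.  -0.3 -1.4] M [ 0.009 -0.004 -0.004] grip 0.18 yaw-SY -0.0002 q6 -1.48 tilt [-0.001  -0.0001]
t 10.8 TCP in seat [-70.4   -1.96  32.4 ] F seat [-0.5  0.5 -0.7] M [ 0.042 -0.051  0.042] grip 0.178 yaw-SY -0.0006 q6 -1.48 tilt [ 0.0017 -0.0001]
pos [0.559  0.0922 0.1174] yaw 1.4364 shift [ 0.4 -0.8  1.1] rot [ 0.0017 -0.0001 -0.0006]
```

View pics/s4.png

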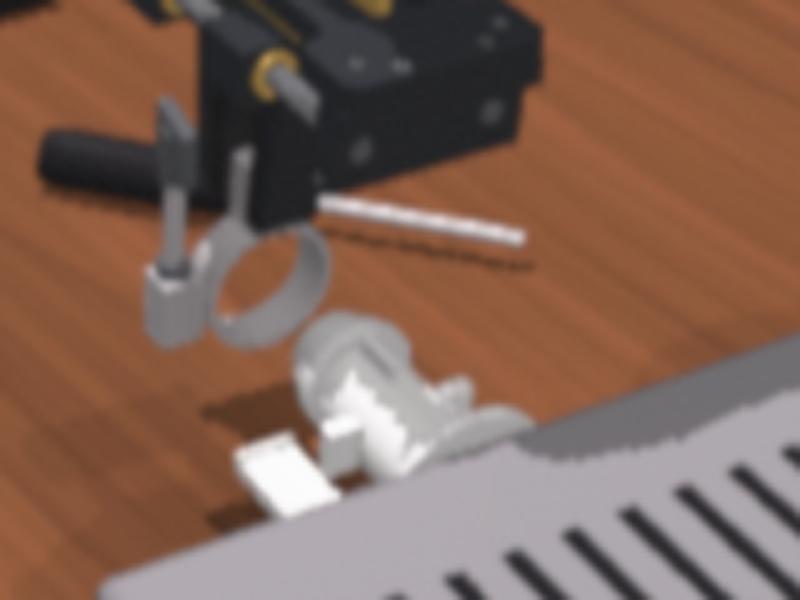

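The clamp (crop 265,285) hangs level in front of the barb (355,360) and looks in line with it. Next I'll check how steady the pose is.

```bash
python3 -c "
from h import *
for k in range(6): shot('wrist'); st()"
```

```text
t 10.85 TCP in seat [-70.38  -1.95  32.53] F seat [ 0.3 -0.7 -1.5] M [ 0.024  0.034 -0.009] grip 0.178 yaw-SY -0.0006 q6 -1.48 tilt [ 0.002  -0.0002]
t 10.9 TCP in seat [-70.33  -1.85  32.49] F seat [ 0.9  0.  -0.9] M [-0.001  0.031  0.006] grip 0.178 yaw-SY -0.0006 q6 -1.48 tilt [ 0.0019 -0.0001]
t 10.95 TCP in seat [-70.27  -1.72  32.41] F seat [ 0.8 -0.5 -2.4] M [0.038 0.05  0.022] grip 0.175 yaw-SY -0.0004 q6 -1.48 tilt [ 0.0018 -0.0001]
t 11.0 TCP in seat [-70.23  -1.6   32.23] F seat [ 0.6  0.1 -1.4] M [-0.035 -0.006 -0.012] grip 0.181 yaw-SY -0.0004 q6 -1.48 tilt [ 0.0014 -0.0001]
t 11.05 TCP in seat [-70.18  -1.49  32.06] F seat [-0.1  0.2 -1. ] M [-0.023  0.027 -0.009] grip 0.177 yaw-SY -0.0003 q6 -1.48 tilt [ 0.0011 -0.    ]
t 11.1 TCP in seat [-70.13  -1.38  31.91] F seat [ 0.5  0.3 -3.3] M [0.016 0.019 0.021] grip 0.18 yaw-SY -0.0002 q6 -1.48 tilt [ 0.0008 -0.0001]
```

>>> move_arm(
  targets="1 0 0 0 0 0 0; 1 5 0 0 0 0 0; 1 5 0 0 0 0 0; 1 5 0 0 0 0 0; 1 5 0 0 0 0 0",
)

```text
time: 11.72
ee_pos: [0.5609, 0.1129, 0.1164]
ee_rot: [0.753, 0.658, -0.0, -0.0]
force: [0.5, 0.8, -2.0]
grip_width: 0.177
```

>>> move_arm(
  targets="1 5 0 0 0 0 0; 1 5 0 0 0 0 0; 1 5 0 0 0 0 0; 1 5 0 0 0 0 0; 1 0 0 0 0 0 0",
)

```text
time: 12.35
ee_pos: [0.5636, 0.1326, 0.1164]
ee_rot: [0.753, 0.658, -0.0, 0.0]
force: [0.1, -0.4, -0.8]
grip_width: 0.177
```

```bash
python3 -c "
from h import *
st()"
```

```text
t 12.35 TCP in seat [-29.69  -1.12  31.42] F seat [-0.4 -0.1 -0.8] M [ 0.047  0.038 -0.008] grip 0.177 yaw-SY 0.0004 q6 -1.41 tilt [-0. -0.]
```

>>> move_arm(
  targets="1 4 0 0 0 0 0; 1 4 0 0 0 0 0; 1 4 0 0 0 0 0",
)

```text
time: 12.72
ee_pos: [0.5652, 0.1444, 0.1165]
ee_rot: [0.753, 0.658, 0.0, -0.0]
force: [0.8, -0.5, -2.6]
grip_width: 0.179
```

>>> move_arm(
  targets="1 3 0 0 0 0 0; 1 3 0 0 0 0 0; 1 3 0 0 0 0 0; 1 3 0 0 0 0 0",
)

```text
time: 13.22
ee_pos: [0.5668, 0.1563, 0.1165]
ee_rot: [0.753, 0.658, 0.0, 0.0]
force: [0.8, -0.2, -1.4]
grip_width: 0.179
```

```bash
python3 -c "
from h import *
st()"
```

```text
t 13.22 TCP in seat [-5.81 -1.18 31.45] F seat [-0.1 -0.8 -1.4] M [0.07  0.016 0.021] grip 0.179 yaw-SY -0.0 q6 -1.37 tilt [ 0. -0.]
```

Still no contact. I'll creep towards the ears.

>>> move_arm(
  targets="1 2 0 0 0 0 0; 1 1 0 0 0 0 0; 1 1 0 0 0 0 0",
)

```text
time: 13.6
ee_pos: [0.5673, 0.1601, 0.1164]
ee_rot: [0.753, 0.658, -0.0, -0.0]
force: [-0.2, -0.3, -1.8]
grip_width: 0.174
```

>>> move_arm(
  targets="1 0.7 0 0 0 0 0; 1 0.7 0 0 0 0 0",
)

```text
time: 13.85
ee_pos: [0.5675, 0.1614, 0.1165]
ee_rot: [0.753, 0.658, 0.0, 0.0]
force: [-0.4, -0.0, -1.7]
grip_width: 0.179
```

>>> move_arm(
  targets="1 0.5 0 0 0 0 0; 1 0.5 0 0 0 0 0",
)

```text
time: 14.1
ee_pos: [0.5676, 0.1622, 0.1165]
ee_rot: [0.753, 0.658, -0.0, 0.0]
force: [-0.3, -2.0, -0.4]
grip_width: 0.182
```

```bash
python3 -c "
from h import *
st()"
```

```text
t 14.1 TCP in seat [ 0.17 -1.17 31.46] F seat [-2.1  0.  -0.4] M [-0.445  0.126 -0.026] grip 0.182 yaw-SY -0.0 q6 -1.36 tilt [-0.0002 -0.0005]
```

Ears touched at about 2 N. Now let it down.

>>> move_arm(
  targets="1 -0.3 0 1 0 0 0; 1 0 0 1 0 0 0; 1 0 0 1 0 0 0; 1 0 0 0 0 0 0",
)

```text
time: 14.6
ee_pos: [0.5676, 0.1621, 0.1133]
ee_rot: [0.753, 0.658, -0.0, -0.0]
force: [0.2, -0.9, -2.1]
grip_width: 0.178
```

```bash
python3 -c "
from h import *
st()"
```

```text
t 14.6 TCP in seat [ 0.08 -1.17 28.32] F seat [-0.8 -0.3 -2.1] M [-0.211 -0.008  0.007] grip 0.178 yaw-SY 0.0 q6 -1.36 tilt [-0.0001 -0.    ]
```

>>> move_arm(
  targets="1 0 0 0.5 0 0 0; 1 0 0 0.3 0 0 0; 1 0 0 0 0 0 0",
)

```text
time: 14.98
ee_pos: [0.5676, 0.1621, 0.1127]
ee_rot: [0.753, 0.658, 0.0, 0.0]
force: [-0.5, -0.7, -1.5]
grip_width: 0.178
```

>>> move_arm(
  targets="1 0 0 0.4 0 0 0; 1 0 0 0 0 0 0",
)

```text
time: 15.22
ee_pos: [0.5677, 0.1621, 0.1126]
ee_rot: [0.753, 0.658, 0.0, 0.0]
force: [-0.8, -1.0, 3.2]
grip_width: 0.178
```

```bash
python3 -c "
from h import *
st()"
```

```text
t 15.22 TCP in seat [ 0.09 -1.25 27.63] F seat [-1.1  0.6  3.2] M [-0.235  0.229  0.029] grip 0.178 yaw-SY 0.0001 q6 -1.36 tilt [ 0.0005 -0.0001]
```

>>> move_arm(
  targets="1 0 1 -0.4 0 0 0; 1 0 1 0 0 0 0; 1 0 0.7 0 0 0 0; 1 0 0 0 0 0 0",
)

```text
time: 15.72
ee_pos: [0.5702, 0.1618, 0.1126]
ee_rot: [0.753, 0.658, -0.0, -0.0]
force: [-2.0, -0.1, 1.6]
grip_width: 0.18
```

```bash
python3 -c "
from h import *
st()"
```

```text
t 15.72 TCP in seat [ 0.09 -3.86 27.6 ] F seat [-0.4  2.   1.6] M [-0.102  0.418 -0.009] grip 0.18 yaw-SY -0.0 q6 -1.36 tilt [-0.0001  0.    ]
```

>>> move_arm(
  targets="1 0 0.7 0 0 0 0; 1 0 0.7 0 0 0 0; 1 0 0 0 0 0 0",
)

```text
time: 16.1
ee_pos: [0.5715, 0.1616, 0.1126]
ee_rot: [0.753, 0.658, -0.0, -0.0]
force: [-3.7, -1.2, 2.7]
grip_width: 0.179
```

```bash
python3 -c "
from h import *
st()"
```

```text
t 16.1 TCP in seat [ 0.08 -5.1  27.59] F seat [-1.7  3.5  2.7] M [-0.138  0.69   0.055] grip 0.179 yaw-SY -0.0 q6 -1.36 tilt [-0.0005  0.    ]
```

>>> move_arm(
  targets="1 0 0.7 0 0 0 0; 1 0 0.5 0 0 0 0; 1 0 0 0 0 0 0",
)

```text
time: 16.48
ee_pos: [0.5716, 0.1616, 0.1126]
ee_rot: [0.753, 0.658, -0.001, -0.001]
force: [-9.4, 1.3, 4.8]
grip_width: 0.179
```

```bash
python3 -c "
from h import *
st()"
```

```text
t 16.48 TCP in seat [ 0.11 -5.24 27.56] F seat [0.  9.5 4.8] M [-0.091  1.485 -0.007] grip 0.179 yaw-SY 0.0003 q6 -1.36 tilt [-0.003   0.0001]
```

>>> move_arm(
  targets="1 0 -0.8 0 0 0 0; 0.6 0 0 0 0 0 0; 0.6 0 0 0 0 0 0; 0.6 0 0 0 0 0 0; 0.6 0 0 0 0 0 0",
)

```text
time: 17.1
ee_pos: [0.5722, 0.1615, 0.1126]
ee_rot: [0.753, 0.658, 0.0, 0.0]
force: [-0.7, -0.4, 0.5]
grip_width: 0.399
```

>>> move_arm(
  targets="0.6 0 0 -5 0 0 0; 0.6 0 0 -20 0 0 0; 0.6 0 0 -40 0 0 0; 0.6 0 -30 -40 0 0 0; 0.6 0 -20 0 0 0 0",
)

```text
time: 17.73
ee_pos: [0.5227, 0.1685, 0.221]
ee_rot: [0.753, 0.658, 0.003, 0.002]
force: [0.0, 0.5, -0.3]
grip_width: 0.398
```

```bash
cat > look4.py <<'E'
from h import *
import sys
np.set_printoptions(precision=2,suppress=True)
shot('wrist');shot('wrist');st()
Ps=[]
for k in range(3):
    p=shot('wrist')
    v,u=np.mgrid[:480,:640]; z=p['z_map']
    c=np.stack([(u-p['K'][0,2])/p['K'][0,0]*z,(v-p['K'][1,2])/p['K'][1,1]*z,z],-1)
    W=c@p['c2w'][:3,:3].T+p['c2w'][:3,3]; W[z<=0]=np.nan; Ps.append(W)
    for l,Z in [('tab',.1295),('key_grip',.145)]:
        for x in bot.pinpoint(p,l)[:1]: print(l,round(x['score'],2),np.round(x['centre'],1),wz(p,x['centre'],Z))
cv2.imwrite('pics/%s.png'%sys.argv[1],p['img'])
W=np.nanmedian(Ps,0).reshape(-1,3); W=W[~np.isnan(W).any(1)]
c,s=np.cos(SY),np.sin(SY); d=(W-SEAT)*1000
S=np.c_[d[:,0]*c+d[:,1]*s,-d[:,0]*s+d[:,1]*c,d[:,2]]
m=(abs(S[:,0])<25)&(abs(S[:,1]+4)<14)&(S[:,2]>41)&(S[:,2]<48)
k=S[m]; print('tab',len(k),np.percentile(k,[1,50,99],axis=0),cv2.minAreaRect(k[:,:2].astype('f4')))
m=(abs(S[:,0])<25)&(abs(S[:,1]+38)<20)&(S[:,2]>66)&(S[:,2]<75)
k=S[m]; print('key',len(k),np.percentile(k,[1,50,99],axis=0),cv2.minAreaRect(k[:,:2].astype('f4')))
e=np.linalg.eigh(np.cov(k[:,:2].T)); a=e[1][:,1]; print('wing angle',np.arctan(a[1]/a[0]),k.mean(0))
E
python3 look4.py w5
```

```text
t 17.82 TCP in seat [  0.27  45.52 133.84] F seat [-0.5 -0.5  0.1] M [-0.01  0.04 -0.02] grip 0.4 yaw-SY 0.0007 q6 -1.34 tilt [0. 0.]
tab 0.75 [314.9 311.6] [0.57 0.16 0.13]
key_grip 0.97 [317.9 365.9] [0.6  0.16 0.14]
tab 0.96 [316.6 313. ] [0.57 0.16 0.13]
key_grip 0.58 [318.  366.3] [0.61 0.16 0.14]
tab 0.76 [317.1 310.3] [0.57 0.16 0.13]
key_grip 0.72 [315.4 366.3] [0.61 0.15 0.14]
tab 476 [[ -8.07 -11.83  41.22]
 [ -0.15  -2.99  44.21]
 [  7.14   4.04  45.26]] ((-0.4957261085510254, -4.016498565673828), (15.32666015625, 16.528348922729492), 0.1933099627494812)
key 30 [[-12.44 -35.13  66.01]
 [ -8.28 -33.79  66.31]
 [  2.48 -33.1   68.55]] ((-4.88045072555542, -34.13685607910156), (2.010974407196045, 15.136645317077637), 89.59898376464844)
wing angle -0.06918932777633205 [ -7.21 -33.91  66.66]
```

View pics/w5.png

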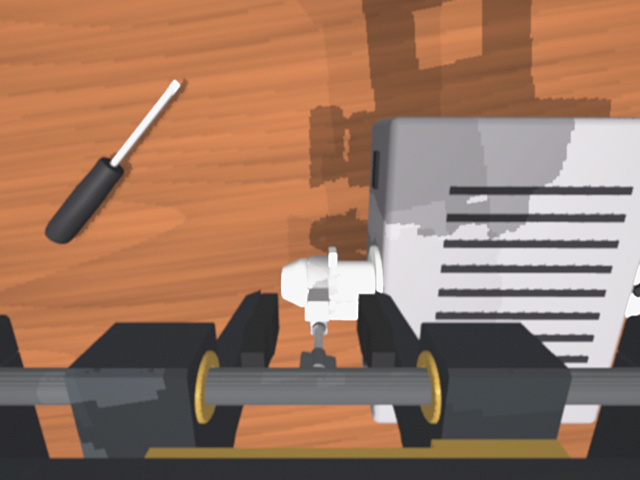

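The clamp hangs on the stub (tab about (318,300)) and sits at y ≈ -4 in the seat frame. The rod hides the key (318,360), so I'll shift to see the wing.

>>> move_arm(
  targets="0.4 0 40 0 0 0 0; 0.4 0 45 0 0 0 0; 0.4 0 0 0 0 0 0; 0.4 0 0 0 0 0 0",
)

```text
time: 18.77
ee_pos: [0.6062, 0.1569, 0.2173]
ee_rot: [0.753, 0.658, -0.0, -0.0]
force: [0.5, 0.5, -0.4]
grip_width: 0.598
```

```bash
python3 look4.py w6; python3 -c "
import cv2
i=cv2.imread('pics/w6.png')[170:330,220:420]; cv2.imwrite('pics/w6c.png',cv2.resize(i,(750,600),interpolation=2))"
```

```text
t 18.88 TCP in seat [  0.26 -39.83 132.94] F seat [ 0.1 -0.1  1. ] M [ 0.02  0.04 -0.02] grip 0.601 yaw-SY 0.0005 q6 -1.37 tilt [-0.  0.]
tab 0.98 [315.5 196.3] [0.57 0.16 0.13]
key_grip 0.59 [315.4 257.6] [0.61 0.16 0.14]
tab 0.77 [316.5 195.5] [0.57 0.16 0.13]
key_grip 0.95 [315.8 250.9] [0.6  0.16 0.14]
tab 0.76 [317.5 192.3] [0.57 0.16 0.13]
key_grip 0.79 [316.7 252. ] [0.6  0.16 0.14]
tab 603 [[ -8.38 -11.69  41.58]
 [ -0.54  -3.54  44.32]
 [  7.34   3.84  45.44]] ((-0.558079719543457, -3.912125587463379), (15.805874824523926, 15.790796279907227), 0.46576863527297974)
key 437 [[-12.79 -42.51  66.13]
 [ -0.49 -37.61  69.67]
 [ 11.86 -33.51  70.71]] ((-0.6647939682006836, -37.80435562133789), (8.79073429107666, 25.78102684020996), 84.77497100830078)
wing angle -0.1872302628245554 [ -0.57 -37.68  69.39]look4.py:14: RuntimeWarning: All-NaN slice encountered
  W=np.nanmedian(Ps,0).reshape(-1,3); W=W[~np.isnan(W).any(1)]
```

View pics/w6c.png

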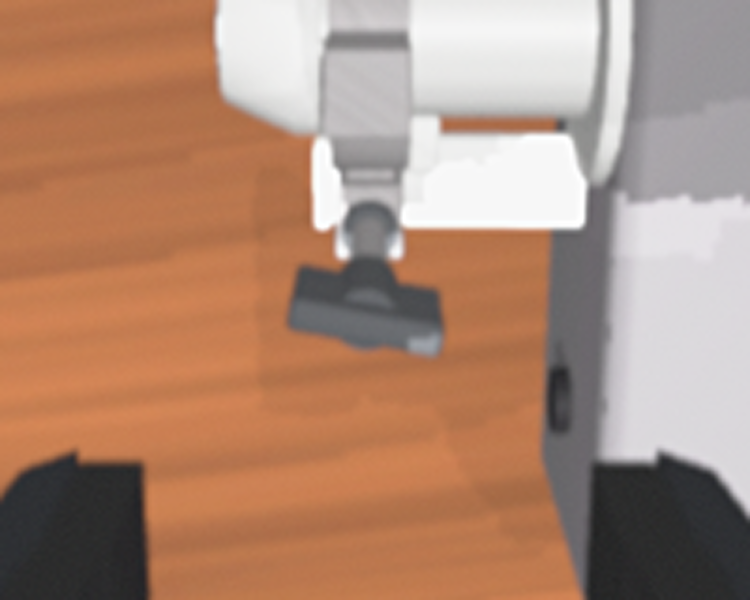

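The wing (crop 368,310) is turned about 0.17 rad clockwise, centred at seat (-0.6,-37.8). I'll turn the jaws across it.

>>> move_arm(
  targets="0.5 0 0 0 0 0 -0.175; 0.5 0 0 0 0 0 -0.175; 0.5 0 0 0 0 0 -0.175; 0.5 0 0 0 0 0 -0.175; 0.5 0 0 0 0 0 -0.175",
)

```text
time: 19.95
ee_pos: [0.6067, 0.1568, 0.2176]
ee_rot: [0.4, 0.916, -0.0, -0.0]
force: [-0.1, -0.4, -0.7]
grip_width: 0.503
```

>>> move_arm(
  targets="0.6 0 0 0 0 0 -0.175; 0.6 0 0 0 0 0 -0.175; 0.6 0 0 0 0 0 -0.175; 0.6 0 0 0 0 0 0; 0.6 0 0 0 0 0 0",
)

```text
time: 20.58
ee_pos: [0.6067, 0.1568, 0.2176]
ee_rot: [0.153, 0.988, -0.0, -0.0]
force: [0.2, -0.6, -0.2]
grip_width: 0.399
```

```bash
python3 -c "
from h import *
shot('wrist');shot('wrist');st();rel(seatpt(-.55,-37.8,50),SY+np.pi/2-.17)"
```

```text
t 20.68 TCP in seat [ 8.0000e-02 -4.0660e+01  1.3263e+02] F seat [ 0.2  0.7 -0. ] M [ 0.107  0.086 -0.062] grip 0.398 yaw-SY 1.3979 q6 -2.77 tilt [-0.0001 -0.    ]
pos [0.6067 0.1569 0.2176] yaw 2.8349 shift [ 2.7 -1.1 82.6] rot [-0.     -0.     -0.0029]
```

>>> move_arm(
  targets="0.6 2.7 -1.1 20 0 0 0; 0.6 0 0 30 0 0 0; 0.6 0 0 25 0 0 0; 0.6 0 0 7.6 0 0 0; 0.6 0 0 0 0 0 0",
)

```text
time: 21.3
ee_pos: [0.604, 0.1566, 0.1353]
ee_rot: [0.152, 0.988, 0.0, 0.0]
force: [-0.3, -0.5, 0.5]
grip_width: 0.405
```

>>> move_arm(
  targets="1 0 0 0 0 0 0; 1 0 0 0 0 0 0; 1 0 0 0 0 0 0; 1 0 0 0 0 0 0; 1 0 0 0 0 0 0",
  force=25,
)

```text
time: 21.92
ee_pos: [0.6034, 0.1569, 0.1354]
ee_rot: [0.152, 0.988, 0.0, -0.0]
force: [-5.0, 1.9, 6.7]
grip_width: 0.069
```

```bash
python3 -c "
from h import *
st()"
```

```text
t 21.93 TCP in seat [ -0.36 -37.38  50.43] F seat [1.2 5.2 6.7] M [ 0.373  1.062 -0.132] grip 0.069 yaw-SY 1.4001 q6 -2.77 tilt [-0.0007  0.0003]
```

>>> move_arm(
  targets="1 -0.3 0 0 0 0 0.1; 1 0 0 0 0 0 0.1; 1 0 0 0 0 0 0.1; 1 0 0 0 0 0 0",
  force=30,
)

```text
time: 22.42
ee_pos: [0.6033, 0.1568, 0.1354]
ee_rot: [0.298, 0.955, -0.0, -0.001]
force: [-6.6, 2.0, 6.9]
grip_width: 0.067
```

```bash
python3 -c "
from h import *
st()"
```

```text
t 22.43 TCP in seat [ -0.45 -37.33  50.44] F seat [1.1 6.9 6.9] M [0.366 1.304 0.053] grip 0.067 yaw-SY 1.0995 q6 -2.47 tilt [-0.0016  0.0002]
```

>>> move_arm(
  targets="1 0.6 -0.3 -0.2 0 0 0; 1 0 0 0 0 0 0.1; 1 0 0 0 0 0 0.1; 1 0 0 0 0 0 0.1",
)

```text
time: 22.92
ee_pos: [0.603, 0.1566, 0.1355]
ee_rot: [0.438, 0.899, -0.0, -0.0]
force: [-5.6, 0.5, 5.4]
grip_width: 0.064
```

```bash
python3 -c "
from h import *
st()"
```

```text
t 22.93 TCP in seat [ -0.64 -36.97  50.49] F seat [-0.2  5.6  5.4] M [0.224 1.112 0.229] grip 0.064 yaw-SY 0.7973 q6 -2.17 tilt [-0.001  -0.0002]
```

>>> move_arm(
  targets="1 0.36 -0.35 -0.3 0 0 0; 1 0 0 0 0 0 0.1; 1 0 0 0 0 0 0.1; 1 0 0 0 0 0 0.1",
)

```text
time: 23.42
ee_pos: [0.6027, 0.1564, 0.1355]
ee_rot: [0.567, 0.824, -0.001, -0.0]
force: [-3.6, 0.2, 3.4]
grip_width: 0.064
```

```bash
python3 -c "
from h import *
st(); shot('wrist'); st()"
```

```text
t 23.43 TCP in seat [ -0.88 -36.72  50.47] F seat [-0.3  3.6  3.4] M [-0.043  1.017  0.149] grip 0.064 yaw-SY 0.4986 q6 -1.87 tilt [-0.0008 -0.0007]
t 23.48 TCP in seat [ -0.84 -36.72  50.5 ] F seat [-1.1  4.4  3.6] M [-0.025  1.002  0.058] grip 0.068 yaw-SY 0.4946 q6 -1.87 tilt [-0.0008 -0.0006]
```

>>> move_arm(
  targets="1 0 0 -0.2 0 0 0.1; 1 0 0 0 0 0 0.1; 1 0 0 0 0 0 0.1",
)

```text
time: 23.85
ee_pos: [0.6026, 0.1564, 0.1355]
ee_rot: [0.683, 0.73, -0.001, -0.0]
force: [-4.6, -1.2, 1.5]
grip_width: 0.065
```

```bash
python3 -c "
from h import *
st()"
```

```text
t 23.85 TCP in seat [ -0.9  -36.7   50.52] F seat [-1.8  4.4  1.5] M [-0.196  0.93   0.21 ] grip 0.065 yaw-SY 0.1999 q6 -1.57 tilt [-0.001  -0.0007]
```

>>> move_arm(
  targets="1 0 0 0 0 0 0.08; 1 0 0 0 0 0 0.08",
)

```text
time: 24.1
ee_pos: [0.6027, 0.1564, 0.1355]
ee_rot: [0.739, 0.673, -0.001, -0.0]
force: [-3.6, -0.9, 2.2]
grip_width: 0.065
```

```bash
python3 -c "
from h import *
st()"
```

```text
t 24.1 TCP in seat [ -0.89 -36.71  50.52] F seat [-1.4  3.5  2.2] M [-0.138  0.905  0.139] grip 0.065 yaw-SY 0.0406 q6 -1.41 tilt [-0.001  -0.0007]
```

>>> move_arm(
  targets="1 0 0 0 0 0 0.08; 1 0 0 0 0 0 0.08",
)

```text
time: 24.35
ee_pos: [0.6027, 0.1565, 0.1355]
ee_rot: [0.791, 0.612, -0.001, -0.0]
force: [-4.5, -1.0, 1.9]
grip_width: 0.067
```

```bash
python3 -c "
from h import *
st()"
```

```text
t 24.35 TCP in seat [ -0.86 -36.7   50.51] F seat [-1.6  4.4  1.9] M [-0.167  0.901  0.193] grip 0.067 yaw-SY -0.1194 q6 -1.25 tilt [-0.001  -0.0006]
```

>>> move_arm(
  targets="1 0 0 0 0 0 0.08; 1 0 0 0 0 0 0.08",
)

```text
time: 24.6
ee_pos: [0.6027, 0.1565, 0.1355]
ee_rot: [0.837, 0.547, -0.001, -0.0]
force: [-3.5, -1.2, 3.5]
grip_width: 0.066
```

```bash
python3 -c "
from h import *
st()"
```

```text
t 24.6 TCP in seat [ -0.84 -36.71  50.51] F seat [-1.6  3.3  3.5] M [-0.144  0.883  0.158] grip 0.066 yaw-SY -0.2794 q6 -1.09 tilt [-0.0009 -0.0006]
```

Angle is about 1.85 rad and it still feels slack (0.15–0.20 N m).

>>> move_arm(
  targets="1 0 0 0 0 0 0.07; 1 0 0 0 0 0 0.07",
)

```text
time: 24.85
ee_pos: [0.6027, 0.1565, 0.1355]
ee_rot: [0.873, 0.487, -0.001, 0.0]
force: [-3.0, -1.7, 2.7]
grip_width: 0.071
```

```bash
python3 -c "
from h import *
st()"
```

```text
t 24.85 TCP in seat [ -0.84 -36.72  50.52] F seat [-2.1  2.8  2.7] M [-0.165  0.803  0.165] grip 0.071 yaw-SY -0.4191 q6 -0.95 tilt [-0.0009 -0.0006]
```

>>> move_arm(
  targets="1 0 0 0 0 0 0.07; 1 0 0 0 0 0 0.07",
)

```text
time: 25.1
ee_pos: [0.6027, 0.1564, 0.1355]
ee_rot: [0.905, 0.425, -0.0, 0.0]
force: [-4.2, -1.1, 2.5]
grip_width: 0.069
```

```bash
python3 -c "
from h import *
st()"
```

```text
t 25.1 TCP in seat [ -0.88 -36.79  50.52] F seat [-1.7  4.   2.5] M [-0.21   0.748  0.174] grip 0.069 yaw-SY -0.5591 q6 -0.81 tilt [-0.0007 -0.0007]
```

I'll release to let the clamp settle, then rise and measure it.

>>> move_arm(
  targets="0.6 0 0 0 0 0 0; 0.6 0 0 0 0 0 0; 0.6 0 0 -3 0 0 0; 0.6 0 0 -30 0 0 0; 0.6 0 0 -50 0 0 0",
)

```text
time: 25.72
ee_pos: [0.6025, 0.1566, 0.2185]
ee_rot: [0.905, 0.425, -0.001, -0.001]
force: [0.1, -0.8, 0.4]
grip_width: 0.397
```

>>> move_arm(
  targets="0.6 0 0 0 0 0 0; 0.6 0 0 0 0 0 0; 0.6 0 0 0 0 0 0",
)

```text
time: 26.1
ee_pos: [0.6025, 0.1566, 0.2173]
ee_rot: [0.905, 0.425, -0.001, -0.0]
force: [0.1, 0.0, -0.4]
grip_width: 0.401
```

```bash
sed -i "s/S\[:,2\]>66)/S[:,2]>68)/" look4.py; python3 look4.py w7 2>/dev/null
```

```text
t 26.2 TCP in seat [ -0.65 -36.72 132.67] F seat [0.3 0.3 0.4] M [-0.02 -0.01 -0.  ] grip 0.399 yaw-SY -0.5599 q6 -0.81 tilt [-0. -0.]
tab 0.6 [290. 208.] [0.57 0.16 0.13]
key_grip 0.58 [318.  259.7] [0.61 0.16 0.15]
tab 0.93 [286.9 207.7] [0.57 0.16 0.13]
key_grip 0.96 [318.6 259.5] [0.61 0.16 0.14]
tab 0.59 [290.2 208.8] [0.57 0.16 0.13]
key_grip 0.73 [312.8 259.1] [0.6  0.15 0.14]
tab 591 [[ -7.83 -11.97  41.66]
 [  0.29  -3.98  44.13]
 [  7.99   3.72  45.2 ]] ((-0.022147178649902344, -4.224653244018555), (16.103694915771484, 16.291912078857422), 87.72879791259766)
key 385 [[ -8.87 -49.64  68.17]
 [ -0.78 -38.03  69.73]
 [  6.78 -26.96  70.72]] ((-1.1457185745239258, -38.52891540527344), (26.226482391357422, 5.805566787719727), 58.332550048828125)
wing angle 1.0216080229503954 [ -0.84 -38.04  69.66]
```

>>> move_arm(
  targets="0.6 0.4 0.4 30 0 0 0; 0.6 0 0 35 0 0 0; 0.6 0 0 17 0 0 0; 0.6 0 0 0 0 0 0; 0.6 0 0 0 0 0 0",
)

```text
time: 27.28
ee_pos: [0.604, 0.1568, 0.1378]
ee_rot: [0.905, 0.425, 0.001, 0.0]
force: [0.5, 0.4, -0.5]
grip_width: 0.401
```

>>> move_arm(
  targets="1 0 0 0 0 0 0; 1 0 0 0 0 0 0; 1 0 0 0 0 0 0; 1 0 0 0 0 0 0; 1 0 0 0 0 0 0",
  force=30,
)

```text
time: 27.9
ee_pos: [0.6034, 0.1565, 0.137]
ee_rot: [0.905, 0.425, -0.0, 0.0]
force: [-2.3, -1.4, 4.0]
grip_width: 0.066
```

```bash
python3 -c "
from h import *
st()"
```

```text
t 27.9 TCP in seat [ -0.72 -37.41  51.95] F seat [-1.7  2.1  4. ] M [-0.491  0.455  0.174] grip 0.066 yaw-SY -0.5599 q6 -0.81 tilt [-0.0002 -0.0006]
```

>>> move_arm(
  targets="1 0 0 -0.2 0 0 0.05; 1 0 0 0 0 0 0.05",
)

```text
time: 28.15
ee_pos: [0.6034, 0.1565, 0.137]
ee_rot: [0.926, 0.378, -0.0, 0.0]
force: [-2.2, -1.8, 2.4]
grip_width: 0.064
```

```bash
python3 -c "
from h import *
st(); shot('wrist'); st()"
```

```text
t 28.15 TCP in seat [ -0.74 -37.42  52.  ] F seat [-2.1  1.9  2.4] M [-0.564  0.398  0.278] grip 0.064 yaw-SY -0.6614 q6 -0.71 tilt [-0.0003 -0.0006]
t 28.2 TCP in seat [ -0.74 -37.42  51.99] F seat [-2.9  1.9  2.5] M [-0.585  0.413  0.24 ] grip 0.065 yaw-SY -0.6635 q6 -0.71 tilt [-0.0003 -0.0006]
```

>>> move_arm(
  targets="1 0 0 0 0 0 0.05; 1 0 0 0 0 0 0.05",
)

```text
time: 28.45
ee_pos: [0.6034, 0.1565, 0.137]
ee_rot: [0.943, 0.332, -0.0, 0.0]
force: [-2.0, -2.9, 2.4]
grip_width: 0.068
```

```bash
python3 -c "
from h import *
st(); shot('wrist'); st()"
```

```text
t 28.45 TCP in seat [ -0.76 -37.45  51.99] F seat [-3.2  1.6  2.4] M [-0.597  0.391  0.236] grip 0.068 yaw-SY -0.7607 q6 -0.61 tilt [-0.0003 -0.0006]
t 28.5 TCP in seat [ -0.76 -37.44  51.95] F seat [-2.9  2.3  2.6] M [-0.63   0.364  0.232] grip 0.065 yaw-SY -0.7627 q6 -0.61 tilt [-0.0004 -0.0006]
```

>>> move_arm(
  targets="1 0 0 0 0 0 0.03",
)

```text
time: 28.62
ee_pos: [0.6034, 0.1565, 0.137]
ee_rot: [0.948, 0.318, -0.0, 0.0]
force: [-2.7, -1.7, 2.7]
grip_width: 0.064
```

```bash
python3 -c "
from h import *
st()"
```

```text
t 28.62 TCP in seat [ -0.68 -37.46  51.96] F seat [-2.   2.4  2.7] M [-0.661  0.448  0.288] grip 0.064 yaw-SY -0.79 q6 -0.58 tilt [-0.0002 -0.0005]
```

>>> move_arm(
  targets="1 0 0 0 0 0 0.03",
)

```text
time: 28.75
ee_pos: [0.6035, 0.1566, 0.137]
ee_rot: [0.953, 0.303, -0.0, 0.0]
force: [-1.9, -3.6, 2.4]
grip_width: 0.069
```

```bash
python3 -c "
from h import *
st()"
```

```text
t 28.75 TCP in seat [ -0.64 -37.49  51.95] F seat [-3.8  1.4  2.4] M [-0.735  0.517  0.293] grip 0.069 yaw-SY -0.8211 q6 -0.55 tilt [-0.0002 -0.0004]
```

>>> move_arm(
  targets="1 0 0 0 0 0 0.03",
)

```text
time: 28.88
ee_pos: [0.6035, 0.1566, 0.137]
ee_rot: [0.957, 0.289, -0.0, 0.0]
force: [-2.2, -4.2, 2.9]
grip_width: 0.066
```

```bash
python3 -c "
from h import *
st()"
```

```text
t 28.88 TCP in seat [ -0.59 -37.48  51.97] F seat [-4.4  1.6  2.9] M [-0.803  0.411  0.244] grip 0.066 yaw-SY -0.8516 q6 -0.52 tilt [-0.0001 -0.0003]
```

>>> move_arm(
  targets="0.8 0 0 0 0 0 0; 0.8 0 0 0 0 0 0; 0.8 0 0 0 0 0 0; 0.8 0 0 0 0 0 0; 1 0 0 0 0 0 0",
)

```text
time: 29.5
ee_pos: [0.6035, 0.1568, 0.1369]
ee_rot: [0.957, 0.289, 0.0, -0.0]
force: [0.1, -0.5, -0.3]
grip_width: 0.112
```

```bash
python3 -c "
from h import *
st()"
```

```text
t 29.5 TCP in seat [ -0.41 -37.52  51.94] F seat [-0.5 -0.1 -0.3] M [-0.07  -0.021  0.02 ] grip 0.112 yaw-SY -0.8499 q6 -0.52 tilt [0.0001 0.0001]
```

>>> move_arm(
  targets="1 0 0 0 0 0 0; 1 0 0 0 0 0 0; 1 0 0 0 0 0 0; 1 0 0 0 0 0 0",
)

```text
time: 30.0
ee_pos: [0.6033, 0.1566, 0.1369]
ee_rot: [0.957, 0.289, -0.0, 0.0]
force: [-2.6, -2.2, 1.6]
grip_width: 0.065
```

```bash
python3 -c "
from h import *
st()"
```

```text
t 30.0 TCP in seat [ -0.64 -37.35  51.92] F seat [-2.5  2.3  1.6] M [-0.508  0.532  0.213] grip 0.065 yaw-SY -0.85 q6 -0.52 tilt [-0.0005 -0.0003]
```

>>> move_arm(
  targets="1 0 0 0 0 0 0.02",
)

```text
time: 30.12
ee_pos: [0.6034, 0.1566, 0.1369]
ee_rot: [0.96, 0.279, -0.0, 0.0]
force: [-3.1, -3.0, 1.3]
grip_width: 0.067
```

```bash
python3 -c "
from h import *
st()"
```

```text
t 30.12 TCP in seat [ -0.59 -37.38  51.92] F seat [-3.4  2.7  1.3] M [-0.541  0.526  0.301] grip 0.067 yaw-SY -0.8709 q6 -0.5 tilt [-0.0004 -0.0003]
```

>>> move_arm(
  targets="1 0 0 0 0 0 0.02",
)

```text
time: 30.25
ee_pos: [0.6034, 0.1567, 0.1369]
ee_rot: [0.963, 0.269, -0.0, 0.0]
force: [-3.5, -2.3, 1.4]
grip_width: 0.065
```

```bash
python3 -c "
from h import *
st()"
```

```text
t 30.25 TCP in seat [ -0.55 -37.39  51.92] F seat [-2.8  3.1  1.4] M [-0.526  0.5    0.294] grip 0.065 yaw-SY -0.8914 q6 -0.48 tilt [-0.0003 -0.0002]
```

Averaged turning torque gives about 23 N, near the top of the snug band. I'll back off 0.1 rad to centre it, then release.

>>> move_arm(
  targets="1 0 0 0 0 0 -0.05; 1 0 0 0 0 0 -0.05; 1 0 0 0 0 0 0; 0.8 0 0 0 0 0 0; 0.8 0 0 0 0 0 0",
)

```text
time: 30.88
ee_pos: [0.6039, 0.157, 0.137]
ee_rot: [0.948, 0.318, 0.001, -0.0]
force: [-0.3, -1.0, -0.4]
grip_width: 0.201
```

>>> move_arm(
  targets="0.6 0 0 0 0 0 0; 0.6 0 0 0 0 0 0; 0.6 0 0 -3 0 0 0; 0.6 0 0 -30 0 0 0; 0.6 0 0 -48 0 0 0",
)

```text
time: 31.5
ee_pos: [0.603, 0.1567, 0.2179]
ee_rot: [0.948, 0.318, -0.002, -0.0]
force: [0.5, 0.1, 0.8]
grip_width: 0.397
```

>>> move_arm(
  targets="0.6 0 0 0 0 0 0; 0.6 0 0 0 0 0 0; 0.6 0 0 0 0 0 0",
)

```text
time: 31.88
ee_pos: [0.6031, 0.1567, 0.2166]
ee_rot: [0.948, 0.318, -0.001, -0.0]
force: [-0.3, 0.1, 0.1]
grip_width: 0.4
```

```bash
python3 look4.py w8 2>/dev/null
```

```text
t 31.98 TCP in seat [ -0.52 -37.25 131.92] F seat [ 0.2 -0.7 -0.1] M [-0.07 -0.01 -0.03] grip 0.399 yaw-SY -0.79 q6 -0.58 tilt [-0. -0.]
tab 0.61 [281.2 216.8] [0.57 0.16 0.13]
key_grip 0.87 [315.7 261.8] [0.61 0.15 0.15]
tab 0.69 [281.3 214.7] [0.57 0.16 0.13]
key_grip 0.56 [312.8 259. ] [0.6  0.15 0.14]
key_grip 0.92 [315.6 256.8] [0.6  0.16 0.14]
tab 586 [[ -7.74 -12.33  42.08]
 [  0.47  -4.25  44.2 ]
 [  8.1    3.58  45.35]] ((0.12215280532836914, -4.454795837402344), (16.133201599121094, 16.05148696899414), 88.09310913085938)
key 370 [[-10.35 -47.98  68.45]
 [ -0.09 -37.92  69.76]
 [  9.39 -28.79  70.77]] ((-0.8319997787475586, -38.76625442504883), (26.0017147064209, 5.804901599884033), 44.50581741333008)
wing angle 0.7667615768393199 [ -0.28 -38.1   69.73]
```

>>> move_arm(
  targets="0.6 0 0 -40 0 0 0; 0.6 0 20 -40 0 0 0; 0.6 0 50 0 0 0 0; 0.6 0 50 0 0 0 0; 0.6 0 0 0 0 0 0",
)

```text
time: 33.05
ee_pos: [0.6771, 0.0581, 0.2965]
ee_rot: [0.949, 0.316, -0.001, -0.0]
force: [-0.3, 1.1, 0.1]
grip_width: 0.399
```

```bash
python3 -c "
from h import *
st()
p=shot('scene'); a=cv2.resize(p['img'][255:355,330:450],(720,600),interpolation=2); cv2.imwrite('pics/s9.png',a)
for l,Z in [('battery_pack',0),('flux_jar',0),('screwdriver',.01)]:
    for r in bot.pinpoint(p,l)[:1]: print(l,r['score'],wz(p,r['centre'],Z).round(4))"
```

```text
t 33.05 TCP in seat [ -88.44 -123.62  211.48] F seat [1.  0.5 0.1] M [-0.018  0.083  0.026] grip 0.399 yaw-SY -0.7938 q6 -0.73 tilt [-0.0014 -0.0002]
battery_pack 0.57 [ 0.6573 -0.2729  0.    ]
flux_jar 0.81 [ 0.7068 -0.0669  0.    ]
screwdriver 0.6 [ 0.4641 -0.0026  0.01  ]
```

View pics/s9.png

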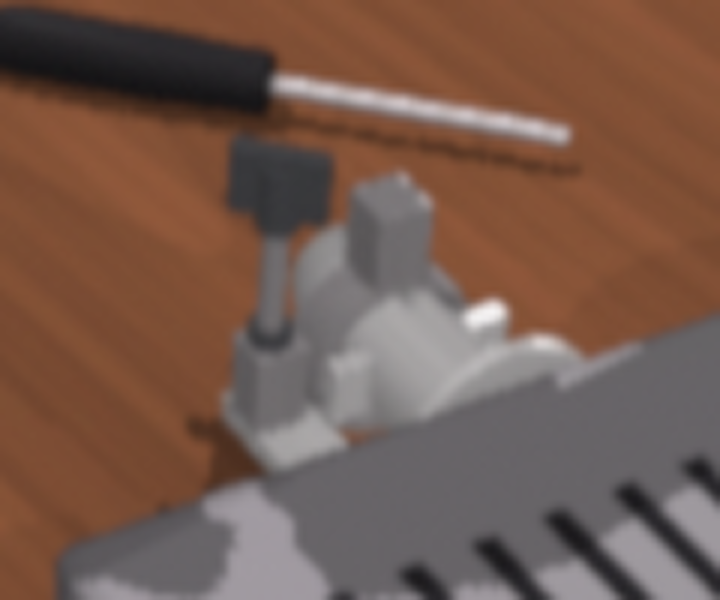

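The view shows the clamp on the neck (tab at crop (390,235)). Its housing (270,370) is on the tongue behind the lip (235,400), and the bystanders haven't moved. Handing in.

```bash
python3 -c "
from h import *
print(bot.close_job())"
```

```text
the job is handed in; nothing more can be done
None
```

I fitted the steel clamp on the extractor's stub and tightened it to what I estimate is snug. I handed it in at about 33 s of the 72 s limit.

**Fitting:** I took the clamp by its tab and slid it level over the barb with no contact force until the ears, which it touched at about 2 N. I then let it down about 3.5 mm onto the neck and nudged it to -y until its far side touched, peaking at 9.5 N.

**Tightening:** I turned the key clockwise, released it once so the clamp could settle, and gripped it again. The torque reached about 0.29 N m, or roughly 23 N, so I backed the key off 0.1 rad, to about 2.37 rad from fully slack. The final clamping force should be about 18–19 N, with an uncertainty of about 2–3 N.

**Last checks:**
- **Seating:** after release, the pictures show the tab at x ≈ 0 in the seat frame and the housing on the tongue behind the lip.
- **Key angle:** the wing measured about 2.37 rad, against 2.36 rad commanded.
- **Bystanders:** the battery pack and flux jar read within about 4 mm of where they started. The screwdriver read about 9 mm off, but it looked untouched and the arm never went near it.

**What is less certain:**
- **Snugness:** the torque readings are noisy, about ±0.03 N m each. I did not measure torque again after backing off, so the snug figure rests on averages and the key angle.
- **Twist:** the last pictures suggest the clamp is turned about 2° towards the lip, or it may be a camera error.
- **Key position:** camera and arm readings of the key's position differed by about 1 mm.

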